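# Size a carton in the stepped posting gauge

### The arm

A 6-joint arm with a two-finger parallel gripper is mounted at the origin on the work surface. World frame = base frame: x ahead of the robot, y to its left, z up, the work surface at z = 0. Lengths are in mm, angles in rad, forces in N, time in s.
With the tool pointing down it reaches from about 275 to 875 mm from the base axis. Payload 12.5 kg.
Tool frame: the origin (TCP) lies at the very end of the fingers, on their centre line; the grasp point (between the pads) lies 19 mm behind it; z points along the fingers, y is the line along which they close (so a half turn about z gives the same grasp; the last joint's range is limited). The gripper opens to 85 mm and grips with 20 to 120 N. Pads are 22 mm wide; open, the fingers measure 114 mm over their backs; the gripper's body (76 mm by 85 mm) begins 54 mm behind the grasp point. The pads swing forward as they close: fully open they stand 13 mm farther back than shut.
Start: joints at [1.227, 0.351, 1.652, -0, 1.139, -0.085], TCP at [140.725, 531.677, 231.29] pointing down, gripper open.
Joint ranges: [-2.75, 2.75], [-0.79, 2.1], [0.01, 2.65], [-1.57, 4.71], [0.07, 3.14], [-2.87, 2.87]. Speed limits (rad/s): [2.22, 2.22, 2.79, 3.14, 3.14, 3.14].

### API

Orientations are given as a rotation vector (axis times angle).
In Python, from rig import manip, viewer gives the robot as it stands.
- The arm moves only by the tool servo_tool, never from a script. Its argument "rows" is a list of rows, each an object with "dp": the shift along the world's x, y, z in cm, a list of three; "turn": the turn, a rotation vector about the world's x, y, z in degrees, a list of three; "fingers": the finger opening in cm, from 0 to 8.54. In form: [{"dp": [tx, ty, tz], "turn": [rx, ry, rz], "fingers": fingers}, ...]. A call has exactly 5 rows; each row shifts and turns the commanded pose from where the row before left it; what a row does not reach is not made up. A row lasts 1/10 s, in which the tool goes at most 50 mm and 8.59 degrees, less where a joint would pass 70% of its speed; a pose out of reach is approached as far as the arm can. A call is refused whole if a number of a shift passes 5 or a number of a turn 8.59, either way. A call with a gripper value outside its range is refused whole. The fingers move at their own pace and stop on an object; the grip force is fixed at half the most. Time passes only in rows, so rows that do not move let the fingers close, or fill a call up. It gives the time, the measured TCP pose, the force, the opening and the grip force at its end, in the units of the state.
- manip.read_state(): the state, without advancing time (a new reading comes with each control period).
- viewer.grab_frame(name): name is "side" or "top"; returns a dict with "image" (480x640x3 uint8, blue, green, red), "K" (3x3 intrinsics, pixels), "rvec" (rotation vector, rad) and "tvec" (3), from world to camera coordinates, as OpenCV has them. Camera axes: x right, y down, z forward; pixel columns grow to the right and rows downward; lengths in mm; the calibration is good to about 2 mm. A picture is of the moment at which its call begins. There is no depth.
- manip.sign_off(): hands the job in; it is judged then, once.
The state is a dict: "clock": time; "q": joint angles; "joint_velocities": joint speeds; "tau": joint torques, N m; "ee_pos": TCP position; "tool_rot": TCP orientation; "ft_force": force on the tool from outside, world axes, zero at the start; "moment": the same for the moment, N m; "gripper_width": finger opening in mm; "grasp_force": force on a finger pad.
Only numpy, scipy, OpenCV 4.12 (cv2) and the standard library are available. Lean on these libraries where they do the work, as an engineer would, in place of code of your own. Each camera call takes 0.05 s, during which the arm holds its last target. There are 200 camera calls.

### The job

Find the posting size of the carton that lies on the round cork mat: put its end squarely against the gates of the stepped gauge one after another, from the lowest upward, until it slides in under one, and leave it there, let go, lying flat on the table with about half its length inside that first gate that takes it. Do not knock the light bar that hangs in front of the gates, and leave the other carton, the tape roll and the mug where they are.

Things in the scene. Friction and masses are not known exactly. Their poses are not given: they have to be found in the camera images.
- carton_a_mid (a point): One of two like cardboard cartons, 170 mm long (x axis), 60 mm wide (y), lying flat and loose, 0.1 to 0.25 kg; one is 33 mm high, the other 43 mm, and either may be the one on the round mat. Point: its centre, half-way up. Its length points away from the robot within 0.35 rad.
- carton_b_mid (a point): One of two like cardboard cartons, 170 mm long (x axis), 60 mm wide (y), lying flat and loose, 0.1 to 0.25 kg; one is 33 mm high, the other 43 mm, and either may be the one on the round mat. Point: its centre, half-way up. Its length points away from the robot within 0.35 rad.
- carton_a: The same carton as carton_a_mid; origin at the centre of its underside.
- carton_b: The same carton as carton_b_mid; origin at the centre of its underside.
- round_mat: Round cork mat, 190 mm across, 3 mm thick, fixed; origin at the centre of its underside. The carton to be sized lies on it, its centre within 15 mm of the mat's.
- square_mat: Black rubber mat 200 x 150 mm, 3 mm thick, fixed; origin at the centre of its underside. The other carton lies on it and stays there. The two mats may change sides.
- gauge: Fixed bare aluminium gauge: three gates side by side, roof (10 mm thick) rising in steps from left to right, 6 mm walls, 100 mm deep, open at both ends, no floor: cartons slide on the table. Origin at table height, middle of the middle gate's mouth; x into the gates, away from the robot (yaw within 0.15), y left. Too high a carton stops end-on against the roof's edge (push 5 to 10 N); one that fits has 3 mm to spare.
- gate1 (a point): Lowest gate of the stepped gauge: an opening 80 mm wide and 26 mm high above the bare table, the leftmost, y = +86 mm in the gauge's frame. The point is at table height in the middle of its mouth; x points into the gate (away from the robot), y to the left, z up.
- gate2 (a point): Middle gate of the stepped gauge: an opening 80 mm wide and 36 mm high above the bare table, y = 0 in the gauge's frame. The point is at table height in the middle of its mouth; x points into the gate (away from the robot), y to the left, z up.
- gate3 (a point): Highest gate of the stepped gauge: an opening 80 mm wide and 46 mm high above the bare table, the rightmost, y = -86 mm in the gauge's frame. The point is at table height in the middle of its mouth; x points into the gate (away from the robot), y to the left, z up.
- light_bar: Black bar fixed to the gauge, same frame: 330 mm long, across all gates, 50 to 100 mm in front of the mouths, underside 155 mm and top 173 mm above the table. Posts 12 mm thick, 165 mm high at x +60, y +-150 mm, with arms 12 mm wide forward to the bar. An upright gripper on the carton's rear end meets the bar before the carton is half in: lean the tool 40 to 45 degrees back, fingers forward and down.
- bar_mid (a point): Middle of the underside of the light bar.
- tape_roll: Clear tape roll lying flat, 90 mm across, 45 mm high, loose; origin at the centre of its underside. Stays where it is.
- mug: White mug, 76 mm across, 90 mm high, loose; origin at the centre of its underside. Stays where it is.
Not all that is in view belongs to the job. Of the things that look like the square_mat, the smaller one is meant.

How it is judged (in metres and radians):
On the way, in this order (a step that is already met when the one before it is completed fails the run):
1. the carton's end is put squarely against the lowest gate, which stops it (((y of carton_a_mid in the frame of gate1 between -0.015 and 0.015 m and angle between the x axis of carton_a_mid and the x axis of gauge, either way round below 0.2 rad and x of carton_a_mid in the frame of gate1 between -0.097 and -0.075 m and contact force between carton_a and gauge above 0.5 N and height (world z) of carton_a_mid below 0.045 m) or (y of carton_b_mid in the frame of gate1 between -0.015 and 0.015 m and angle between the x axis of carton_b_mid and the x axis of gauge, either way round below 0.2 rad and x of carton_b_mid in the frame of gate1 between -0.097 and -0.075 m and contact force between carton_b and gauge above 0.5 N and height (world z) of carton_b_mid below 0.045 m))).
2. the carton's end is then brought to the middle gate: the higher carton is stopped by it, the lower one starts to go in (((y of carton_a_mid in the frame of gate2 between -0.015 and 0.015 m and angle between the x axis of carton_a_mid and the x axis of gauge, either way round below 0.2 rad and x of carton_a_mid in the frame of gate2 between -0.075 and 0.06 m) or (y of carton_b_mid in the frame of gate2 between -0.015 and 0.015 m and angle between the x axis of carton_b_mid and the x axis of gauge, either way round below 0.2 rad and x of carton_b_mid in the frame of gate2 between -0.097 and -0.075 m and contact force between carton_b and gauge above 0.5 N and height (world z) of carton_b_mid below 0.045 m))).
At the end, for the whole second after the job is handed in: The sized carton lies flat, released and at rest, in the lowest gate that takes it (33 mm carton: middle, 43 mm: highest), centre from 20 mm before to 45 mm past the mouth, 15 mm sideways, straight to 0.2 rad; the other carton is on its mat within 20 mm of its start (((y of carton_a_mid in the frame of gate2 between -0.015 and 0.015 m and angle between the x axis of carton_a_mid and the x axis of gauge, either way round below 0.2 rad and x of carton_a_mid in the frame of gate2 between -0.02 and 0.045 m and height (world z) of carton_a_mid below 0.021 m and angle between carton_a_mid's own z axis and vertical below 0.05 rad and linear speed of carton_a below 0.01 m/s and contact force between the fingers and carton_a below 0.1 N and horizontal distance between carton_b_mid and square_mat below 0.05 m and distance of carton_b_mid from where it was at the start of the episode below 0.02 m) or (y of carton_b_mid in the frame of gate3 between -0.015 and 0.015 m and angle between the x axis of carton_b_mid and the x axis of gauge, either way round below 0.2 rad and x of carton_b_mid in the frame of gate3 between -0.02 and 0.045 m and height (world z) of carton_b_mid below 0.026 m and angle between carton_b_mid's own z axis and vertical below 0.05 rad and linear speed of carton_b below 0.01 m/s and contact force between the fingers and carton_b below 0.1 N and horizontal distance between carton_a_mid and square_mat below 0.05 m and distance of carton_a_mid from where it was at the start of the episode below 0.02 m))); the robot touches nothing.
It fails at once if the carton on the rectangular mat is moved by more than 20 mm ((horizontal distance between carton_a_mid and square_mat below 0.08 m and distance of carton_a_mid from where it was at the start of the episode above 0.02 m) or (horizontal distance between carton_b_mid and square_mat below 0.08 m and distance of carton_b_mid from where it was at the start of the episode above 0.02 m)).
It fails at once if the light bar is knocked (more than 3 N) (contact force between anything else and light_bar above 3 N).
It fails at once if the tape roll or the mug is moved by more than 30 mm (distance of any of tape_roll, mug from where it was at the start of the episode above 0.03 m).
It also fails if it takes over 67 s, if anything falls off the work surface, if the arm or the gripper's body presses on something with over 40 N, if the wrist force passes 120 N, or if a joint passes its speed limit or range.

## Working session

There is one attempt and no reset: what is moved stays moved. The work goes in short steps, Python scripts to look and compute and a tool call to move; the robot and the scene stay as the last step left them, time stands still between calls to the robot, and variables do not carry over. Pictures are saved under pics/ and viewed, at most 10 in all, crops included, and the job is handed in when it is done.

Besides the shell and the picture viewer there is one more tool, called after "Emit:" as name([rows], argument=value, ...), one row to a line, values as JSON. servo_tool: Moves the arm, as the interface text tells. Its arguments: {"type":"object","properties":{"rows":{"type":"array"}},"required":["rows"]}

```bash
mkdir -p pics; ls; python3 - <<'E'
from rig import manip, viewer
import cv2
for n in("top","side"):
    f=viewer.grab_frame(n); cv2.imwrite(f"pics/{n}0.png",f["image"])
    print(n,f["K"],f["rvec"],f["tvec"])
print(manip.read_state())
E
```

```text
pics
top [[544.50901956   0.         321.6161166 ]
 [  0.         544.50901956 241.40652518]
 [  0.           0.           1.        ]] [ 2.12729237 -2.0947921   0.17590364] [  14.22482705  455.32312072 1299.67822566]
side [[495.45787306   0.         319.68796719]
 [  0.         495.45787306 243.69108287]
 [  0.           0.           1.        ]] [ 2.40703041 -0.29816154  0.08644118] [-413.77239091  138.97842817 1194.69440283]
{'clock': 0.1, 'q': array([ 1.22740650e+00,  3.51218163e-01,  1.65238311e+00, -8.30444859e-06,
        1.13911581e+00, -8.46254570e-02]), 'joint_velocities': array([-0.0005518 , -0.00083789, -0.00166862, -0.00034842,  0.0013683 ,
       -0.00068121]), 'tau': array([ 5.32253634e-04, -5.06833863e+01, -2.91877145e+01, -3.59085357e-05,
        2.61068955e-03,  3.57760669e-06]), 'ee_pos': array([140.62185114, 531.39383659, 230.78390195]), 'tool_rot': array([-4.05297707e-01, -3.11510531e+00,  1.72833631e-03]), 'ft_force': array([ 0.34450861,  0.66617574, -0.76788725]), 'moment': array([ 0.04550989, -0.0118663 ,  0.03626355]), 'grasp_force': 0.0, 'gripper_width': 85.56656297102379}
```

View pics/top0.png

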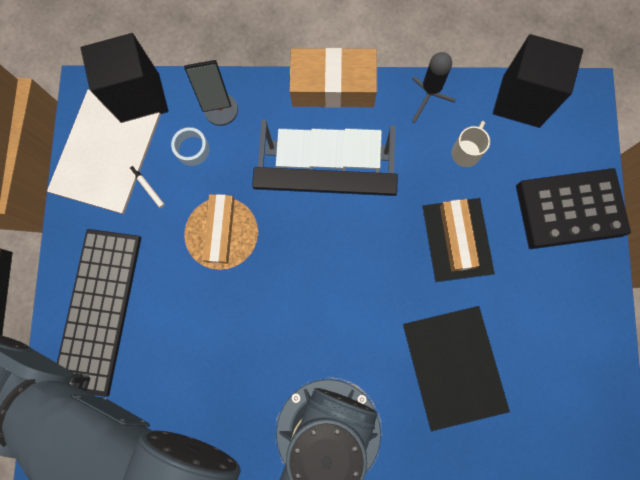

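View pics/side0.png

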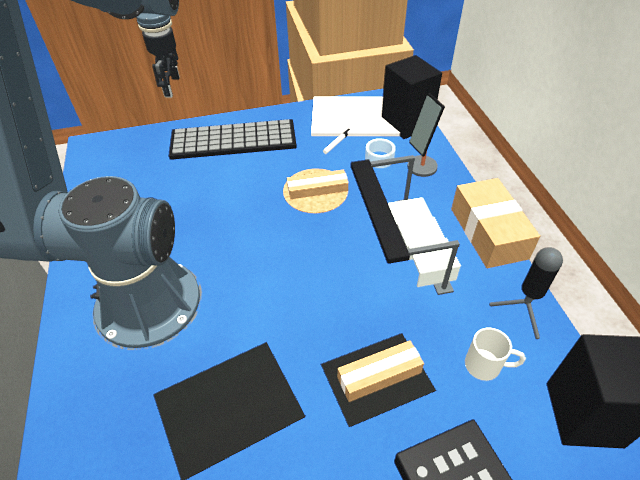

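The top view shows the candidate cartons: one on the round cork mat at (219,229), one on the black mat at (460,235), and a big taped box at (333,78) that is a distractor. The carton to be sized is the one at (219,229). The gauge is at (328,150), with the light bar at (325,181). The tape roll is at (189,147) and the mug at (470,147). The large mat at (456,367) is a distractor.

```bash
python3 - <<'E'
import cv2,numpy as np
t=cv2.imread("pics/top0.png"); s=cv2.imread("pics/side0.png")
a=cv2.resize(t[110:275,170:410],None,fx=3.33,fy=3.33,interpolation=cv2.INTER_CUBIC)
cv2.imwrite("pics/c1.png",a)
b=cv2.resize(s[140:300,270:470],None,fx=3.7,fy=3.7,interpolation=cv2.INTER_CUBIC)
cv2.imwrite("pics/c2.png",b); print(a.shape,b.shape)
E
```

```text
(549, 799, 3) (592, 740, 3)
```

View pics/c1.png

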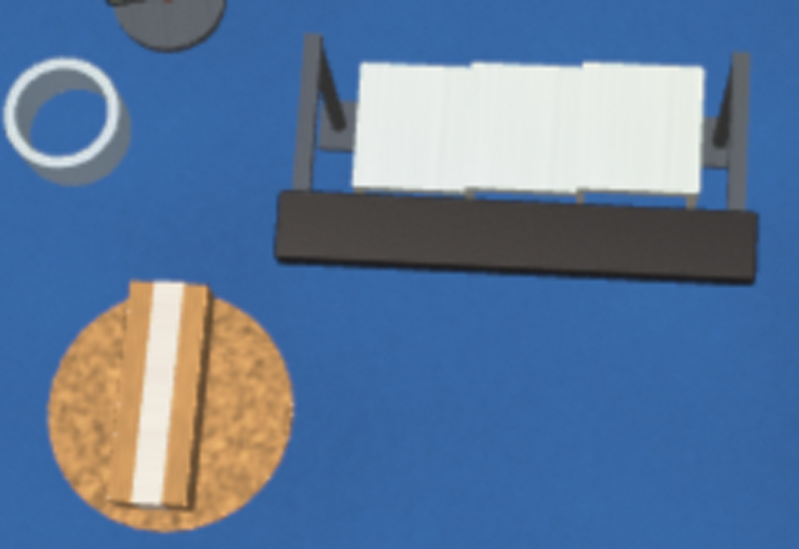

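View pics/c2.png

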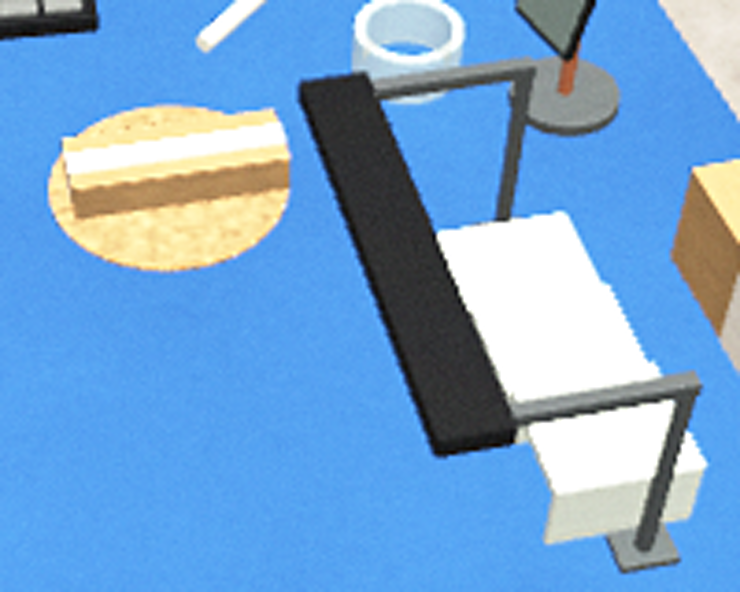

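```bash
cat > geo.py <<'E'
import cv2,numpy as np
from scipy.optimize import least_squares
from rig import manip, viewer
def cams():
    return {n:viewer.grab_frame(n) for n in("top","side")}
def proj(f,P): return cv2.projectPoints(np.array(P,float),f["rvec"],f["tvec"],f["K"],None)[0][:,0]
def place(p,L):
    c,s=np.cos(p[2]),np.sin(p[2]); L=np.array(L,float)
    return np.c_[p[0]+c*L[:,0]-s*L[:,1],p[1]+s*L[:,0]+c*L[:,1],L[:,2]]
def back(f,uv,z):
    R=cv2.Rodrigues(f["rvec"])[0]; C=-R.T@f["tvec"].ravel()
    d=R.T@np.linalg.inv(f["K"])@np.array([uv[0],uv[1],1.])
    return C+d*(z-C[2])/d[2]
E
python3 - <<'E'
from geo import *
F=cams()
T=lambda L:np.array(L)*240/799+[170,110]
S=lambda L:np.array(L)/3.7+[270,140]
gl=[(0,132,36),(100,132,36),(0,-132,56),(100,-132,56),(-50,165,173),(-50,-165,173),(-100,-165,173),(-100,165,173)]
gt=T([(354,187),(361,62),(700,193),(705,67),(280,190),(757,212),(752,284),(275,262)])
sl=[(-100,165,173),(-50,165,173),(-100,-165,173),(100,-132,56),(0,-132,56),(0,-132,0)]
st=S([(300,84),(367,73),(438,440),(705,464),(556,492),(546,543)])
fit=lambda p:np.r_[(proj(F["top"],place(p,gl))-gt).ravel(),(proj(F["side"],place(p,sl))-st).ravel()]
r=least_squares(fit,[700,0,0],loss="soft_l1",x_scale=[1,1,.01]);g=r.x;print("gauge",g);print(fit(g).reshape(-1,2).round(1).tolist())
ct=T([(131,281),(211,287),(190,510),(109,503)]); cs=S([(62,138),(72,188),(290,158),(275,110),(78,217),(290,187)])
def cf(p):
    h=p[3]+3; q=lambda x,y,z:(85*x,30*y,z)
    return np.r_[(proj(F["top"],place(p,[q(1,1,h),q(1,-1,h),q(-1,-1,h),q(-1,1,h)]))-ct).ravel(),
     (proj(F["side"],place(p,[q(-1,1,h),q(-1,-1,h),q(1,-1,h),q(1,1,h),q(-1,-1,3),q(1,-1,3)]))-cs).ravel()]
for h in(33,43):
    r=least_squares(lambda p:cf([*p,h]),[500,200,0],loss="soft_l1",x_scale=[1,1,.01]);print(h,r.cost,r.x,cf([*r.x,h]).reshape(-1,2).round(1).tolist())
r=least_squares(cf,[500,200,0,38],x_scale=[1,1,.01,1]);print(r.x)
for n,p in zip("123",place(g,[(0,86,0),(0,0,0),(0,-86,0)])):print(n,p)
print("tape",back(F["top"],T([(62,112)])[0],45))
E
```

```text
gauge [ 6.46056201e+02  9.61294700e+00 -3.59648296e-02]
[[-0.4, -0.1], [0.2, 0.6], [-0.1, 0.1], [-0.3, 0.3], [-0.3, -0.2], [0.9, -0.4], [1.8, -0.8], [-0.4, -0.8], [-1.1, -1.7], [-0.1, -1.5], [-0.5, 0.4], [0.1, 0.5], [0.2, 0.1], [-0.2, 0.4]]
33 2.5458487161401413 [ 4.87813595e+02  2.81156729e+02 -4.77669995e-02] [[0.4, -0.0], [-0.1, -0.5], [-0.4, -1.2], [-0.1, -0.5], [-0.6, -0.1], [-0.1, 0.4], [0.1, -0.1], [-0.5, -0.7], [-1.0, 1.0], [-0.2, 0.6]]
43 9.792165586830055 [ 4.86197961e+02  2.77789830e+02 -4.27724390e-02] [[0.7, -0.4], [0.3, -1.0], [0.4, -1.2], [0.5, -0.4], [-1.1, -1.7], [-0.6, -1.3], [-0.0, -2.0], [-0.8, -2.6], [-1.2, 2.0], [-0.4, 1.4]]
[ 4.88124095e+02  2.82011744e+02 -4.86471276e-02  3.09601271e+01]
1 [649.14851005  95.55733383   0.        ]
2 [646.05620144   9.612947     0.        ]
3 [642.96389283 -76.33143983   0.        ]
tape [705.75262426 367.09676604  45.        ]
```

The heights fit best at 33 mm, so the sized carton is the low one: it should stop at gate 1 and go in at gate 2. Its centre is (488,281) with yaw -0.048. The gauge is at (646,9.6) with yaw -0.036. All of this is within reach and consistent with the given sizes. I'll lean the tool 42.5° and move above the carton's rear end.

Emit:
servo_tool([
  {"dp": [2.9,-2.5,-1],"turn": [0,0,2.4],"fingers": 8.5},
  {"dp": [2.9,-2.5,-1],"turn": [0,0,2.4],"fingers": 8.5},
  {"dp": [2.9,-2.5,-1],"turn": [0,0,2.4],"fingers": 8.5},
  {"dp": [2.9,-2.5,-1],"turn": [0,0,2.4],"fingers": 8.5},
  {"dp": [2.9,-2.5,-1],"turn": [0,0,2.5],"fingers": 8.5},
])

```text
clock: 0.7
ee_pos: [286.6, 405.5, 180.9]
tool_rot: [0.072, 3.141, -0.0]
ft_force: [0.6, 1.5, -0.3]
gripper_width: 84.8
grasp_force: 0.0
```

Emit:
servo_tool([
  {"dp": [2.9,-2.4,-1.5],"turn": [-0.4,-8.5,0],"fingers": 8.5},
  {"dp": [2.9,-2.4,-1.5],"turn": [-0.4,-8.5,0],"fingers": 8.5},
  {"dp": [2.9,-2.4,-1.5],"turn": [-0.4,-8.5,0],"fingers": 8.5},
  {"dp": [2.9,-2.4,-1.5],"turn": [-0.4,-8.5,0],"fingers": 8.5},
  {"dp": [2.9,-2.4,-1.5],"turn": [-0.4,-8.5,0],"fingers": 8.5},
])

```text
clock: 1.2
ee_pos: [400.2, 309.4, 125.1]
tool_rot: [0.085, 2.565, -0.052]
ft_force: [0.5, 0.0, -0.4]
gripper_width: 84.7
grasp_force: 0.0
```

Emit:
servo_tool([
  {"dp": [0,0,0],"turn": [0,0,0],"fingers": 8.5},
  {"dp": [0,0,0],"turn": [0,0,0],"fingers": 8.5},
  {"dp": [0,0,0],"turn": [0,0,0],"fingers": 8.5},
  {"dp": [0,0,0],"turn": [0,0,0],"fingers": 8.5},
  {"dp": [0,0,0],"turn": [0,0,0],"fingers": 8.5},
])

```text
clock: 1.7
ee_pos: [400.0, 310.5, 126.0]
tool_rot: [0.085, 2.568, -0.051]
ft_force: [-0.2, -0.7, -0.3]
gripper_width: 84.7
grasp_force: 0.0
```

```bash
cat > st.py <<'E'
from geo import *
from scipy.spatial.transform import Rotation as R
s=manip.read_state(); M=R.from_rotvec(s["tool_rot"]).as_matrix()
print("t",s["clock"],"p",s["ee_pos"].round(1),"z",M[:,2].round(3),"y",M[:,1].round(3),"F",s["ft_force"].round(1),"w",s["gripper_width"],s["grasp_force"])
E
python3 st.py
```

```text
t 1.7 p [400.  310.5 126. ] z [ 0.54  -0.055 -0.84 ] y [ 0.072  0.997 -0.019] F [-0.2 -0.7 -0.3] w 84.71758918784424 0.0
```

```bash
cat >> st.py <<'E'
import sys
def delta(psi,lean,tgt):
    y=np.array([-np.sin(psi),np.cos(psi),0]); h=np.array([np.cos(psi),np.sin(psi),0])
    z=np.sin(lean)*h-np.cos(lean)*np.array([0,0,1]); D=np.c_[np.cross(y,z),y,z]
    print("turn deg",np.degrees(R.from_matrix(D@M.T).as_rotvec()).round(2),"dp cm",((np.array(tgt)-s["ee_pos"])/10).round(2))
a=list(map(float,sys.argv[1:]))
if a: delta(a[0],np.radians(a[1]),a[2:])
E
python3 st.py -0.048 42.5 430 284 60
```

```text
t 1.7 p [400.  310.5 126. ] z [ 0.54  -0.055 -0.84 ] y [ 0.072  0.997 -0.019] F [-0.2 -0.7 -0.3] w 84.71758918784424 0.0
turn deg [ 0.48 -9.71  1.46] dp cm [ 3.   -2.65 -6.6 ]
```

Emit:
servo_tool([
  {"dp": [0.6,-0.53,-1.32],"turn": [0.1,-1.94,0.3],"fingers": 8.5},
  {"dp": [0.6,-0.53,-1.32],"turn": [0.1,-1.94,0.3],"fingers": 8.5},
  {"dp": [0.6,-0.53,-1.32],"turn": [0.1,-1.94,0.3],"fingers": 8.5},
  {"dp": [0.6,-0.53,-1.32],"turn": [0.1,-1.94,0.3],"fingers": 8.5},
  {"dp": [0.6,-0.53,-1.32],"turn": [0.1,-1.94,0.3],"fingers": 8.5},
])

```text
clock: 2.2
ee_pos: [430.2, 301.7, 83.8]
tool_rot: [0.072, 2.432, -0.063]
ft_force: [0.1, 0.9, 0.7]
gripper_width: 85.1
grasp_force: 0.0
```

```bash
python3 st.py -0.048 42.5 430 284 13; python3 -c "
from geo import *
F=cams()
a=cv2.resize(F['top']['image'][170:290,150:310],None,fx=2.5,fy=2.5,interpolation=cv2.INTER_CUBIC)
b=cv2.resize(F['side']['image'][110:230,230:390],None,fx=2.5,fy=2.5,interpolation=cv2.INTER_CUBIC)
cv2.imwrite('pics/d1.png',np.hstack([a,b]))"
```

```text
t 2.2 p [430.2 301.7  83.8] z [ 0.648 -0.065 -0.759] y [ 0.069  0.997 -0.026] F [0.1 0.9 0.7] w 85.054575891425 0.0
turn deg [ 1.4  -1.97  1.21] dp cm [-0.02 -1.77 -7.08]
```

View pics/d1.png

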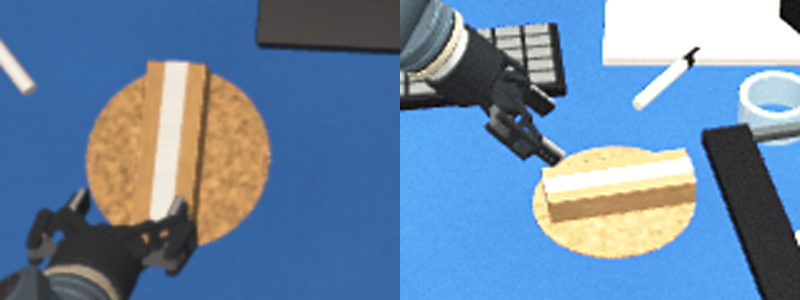

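The crop shows the fingers leaned over the carton's rear end but about 18 mm too far left: the right fingertip is at (180,205), above the white tape. I'll align first and then descend.

Emit:
servo_tool([
  {"dp": [0,-0.6,-0.4],"turn": [0.5,-0.7,0.4],"fingers": 8.5},
  {"dp": [0,-0.6,-0.4],"turn": [0.5,-0.7,0.4],"fingers": 8.5},
  {"dp": [0,-0.6,-0.4],"turn": [0.4,-0.6,0.4],"fingers": 8.5},
  {"dp": [0,0,-0.4],"turn": [0,0,0],"fingers": 8.5},
  {"dp": [0,0,-0.4],"turn": [0,0,0],"fingers": 8.5},
])

```text
clock: 2.8
ee_pos: [429.2, 300.3, 86.8]
tool_rot: [0.074, 2.431, -0.055]
ft_force: [-0.1, 1.0, -0.4]
gripper_width: 84.9
grasp_force: 0.0
```

```bash
python3 st.py -0.048 42.5 430 284 13
```

```text
t 2.8 p [429.2 300.3  86.8] z [ 0.649 -0.06  -0.759] y [ 0.068  0.997 -0.02 ] F [-0.1  1.  -0.4] w 84.91062144533676 0.0
turn deg [ 1.04 -1.91  1.18] dp cm [ 0.08 -1.63 -7.38]
```

```bash
python3 -c "
from rig import manip
s=manip.read_state();print(s['q'].round(3),s['ee_pos'],s['joint_velocities'].round(3))"
```

```text
[ 0.773  0.485  2.148 -1.569  0.519  0.695] [429.17719877 300.33246268  86.81484439] [ 0.022  0.082 -0.033 -0.001  0.014  0.038]
```

Joint 4 has stopped at its lower limit of -1.57, so this lean needs the other wrist branch (q4 between about π and 4.6). I'll back off to upright and fit a small kinematic model so I can plan the wrist flip.

Emit:
servo_tool([
  {"dp": [0,0,2],"turn": [0,4,0],"fingers": 8.5},
  {"dp": [0,0,2],"turn": [0,4,0],"fingers": 8.5},
  {"dp": [0,-1,2],"turn": [0,4,0],"fingers": 8.5},
  {"dp": [0,-1,2],"turn": [0,4,0],"fingers": 8.5},
  {"dp": [0,-1,2],"turn": [0,4,0],"fingers": 8.5},
])

```text
clock: 3.3
ee_pos: [430.2, 272.2, 162.3]
tool_rot: [0.077, 2.696, -0.093]
ft_force: [0.2, -0.0, 0.4]
gripper_width: 85.1
grasp_force: 0.0
```

```bash
cat > q.py <<'E'
from rig import manip
import json
s=manip.read_state();print(s['q'].round(3),s['ee_pos'].round(1),s['tool_rot'].round(3))
open('q.txt','a').write(json.dumps([list(s['q']),list(s['ee_pos']),list(s['tool_rot'])])+'\n')
E
python3 q.py
```

```text
[ 0.638  0.279  2.035 -0.599  0.596 -0.414] [430.2 272.2 162.3] [ 0.077  2.696 -0.093]
```

Emit:
servo_tool([
  {"dp": [0,-3,1],"turn": [0,4.5,0],"fingers": 8.5},
  {"dp": [0,-3,1],"turn": [0,4.5,0],"fingers": 8.5},
  {"dp": [0,-3,1],"turn": [0,4.5,0],"fingers": 8.5},
  {"dp": [0,-3,1],"turn": [0,4.5,0],"fingers": 8.5},
  {"dp": [0,-3,1],"turn": [0,0,0],"fingers": 8.5},
])

```text
clock: 3.8
ee_pos: [431.7, 122.4, 212.3]
tool_rot: [0.069, 3.004, -0.114]
ft_force: [0.5, 0.7, 0.2]
gripper_width: 85.0
grasp_force: 0.0
```

```bash
python3 q.py; cat > kin.py <<'E'
import json,numpy as np
from scipy.optimize import least_squares
from scipy.spatial.transform import Rotation as R
D=[json.loads(l) for l in open('q.txt')]
D+=[[[1.2274065,.351218163,1.65238311,0,1.13911581,-.084625457],[140.62,531.39,230.78],[-.405298,-3.115105,.00172]],
 [[.773,.485,2.148,-1.569,.519,.695],[429.18,300.33,86.81],[.074,2.431,-.055]]]
rz=lambda a:R.from_euler('z',a); ry=lambda a:R.from_euler('y',a)
def fk(q,k):
    a1,h,L2,L3,e,d,c=k
    A=rz(q[0]); B=A*ry(q[1]); C=A*ry(q[1]+q[2]); W=C*rz(q[3])*ry(q[4])
    w=A.apply([a1,0,h])+B.apply([0,0,L2])+C.apply([e,0,L3])
    T=W*rz(q[5]+c); return w+W.apply([0,0,d]),T
def res(k):
    o=[]
    for q,p,v in D:
        t,T=fk(q,k); o+=list(t-p)+list(200*(R.from_rotvec(v).inv()*T).as_rotvec())
    return o
def fit():
    best=min((least_squares(res,[50,400,450,450,0,250,c],x_scale=[100]*6+[1]) for c in(0,1.57,3.14,-1.57)),key=lambda r:r.cost)
    return best.x,best.cost
if __name__=="__main__":
    k,c=fit();print(k.round(2),c)
E
python3 kin.py
```

```text
[ 0.236  0.144  1.987 -0.137  0.904 -1.209] [431.7 122.4 212.3] [ 0.069  3.004 -0.114]
[ 83.88 101.9  446.99 342.81   2.85 147.21   1.57] 1810.3341060084315
```

```bash
sed -i 's/rz(q\[3\])\*ry/rz(S4*q[3])*ry/; s/rz(q\[5\]+c)/rz(S6*q[5]+c)/; s/^D=/S4,S6=1,1\nD=/' kin.py; python3 - <<'E'
import kin
import numpy as np
for kin.S4 in(1,-1):
  for kin.S6 in(1,-1):
    k,c=kin.fit();print(kin.S4,kin.S6,k.round(2),round(c,1)); print(np.round(kin.res(k),1).tolist() if c<3000 else '')
E
```

```text
1 1 [ 83.88 101.9  446.99 342.81   2.85 147.21   1.57] 1810.3
[0.3, -11.3, 2.6, 0.0, -0.0, -0.0, 12.5, -31.8, 2.1, 0.0, -0.0, -0.0, 43.7, -15.8, -2.8, 0.0, 0.0, -0.0, -6.8, 9.7, -2.0, 0.2, 0.2, 0.1]
1 -1 [ 83.88 101.9  446.99 342.81   2.85 147.21   1.06] 151201.1

-1 1 [ 285.88 -276.37  348.84  114.31  -88.77 -137.69    0.54] 149192.3

-1 -1 [ 2.8588e+02 -2.7637e+02  3.4884e+02  1.1431e+02 -8.8770e+01 -1.3769e+02
 -1.0000e-02] 95169.7
```

```bash
python3 - <<'E'
s=open('kin.py').read()
s=s.replace("a1,h,L2,L3,e,d,c=k","a1,h,L2,L3,e,d,c,b,m=k").replace("[a1,0,h]","[a1,b,h]").replace("W.apply([0,0,d])","W.apply([m,0,d])").replace("0,250,c]","0,250,c,0,0]").replace("[100]*6+[1]","[100]*6+[1,100,100]")
open('kin.py','w').write(s)
E
python3 - <<'E'
import kin,numpy as np
k,c=kin.fit();print(k.round(2),c,np.round(kin.res(k),1).tolist())
E
```

```text
[1.0800e+00 2.5739e+02 4.8712e+02 4.3691e+02 4.0480e+01 2.6402e+02
 1.5700e+00 4.6450e+01 3.1000e-01] 0.04459673161498057 [-0.1, 0.1, 0.0, 0.0, -0.0, -0.0, 0.0, 0.0, 0.0, 0.0, -0.0, -0.0, 0.0, -0.0, -0.0, 0.0, 0.0, -0.0, 0.0, -0.0, -0.0, 0.2, 0.2, 0.1]
```

```bash
cat > ik.py <<'E'
from kin import *
K=fit()[0]
lo=np.array([-2.75,-.79,.01,-1.57,.07,-2.87]);hi=np.array([2.75,2.1,2.65,4.71,3.14,2.87])
def rot(psi,lean):
    y=np.array([-np.sin(psi),np.cos(psi),0]);h=np.array([np.cos(psi),np.sin(psi),0])
    z=np.sin(lean)*h-np.cos(lean)*np.array([0,0,1]);return R.from_matrix(np.c_[np.cross(y,z),y,z])
def ik(p,T,n=60,seed=0):
    rng=np.random.default_rng(seed);S=[]
    f=lambda q:(lambda t,r:np.r_[(t-p)/100,(r.inv()*T).as_rotvec()])(*fk(q,K))
    for i in range(n):
        q0=np.array([np.arctan2(p[1],p[0]),.4,2.,0,.6,0])+rng.normal(size=6)*[.1,.2,.2,0,.3,0]
        q0[3]=rng.uniform(-1.5,4.7);q0[5]=rng.uniform(-2.8,2.8)
        r=least_squares(f,np.clip(q0,lo+.01,hi-.01),bounds=(lo,hi))
        if r.cost<1e-5 and not any(np.abs(r.x-s).max()<.05 for s in S):S.append(r.x)
    return S
if __name__=="__main__":
    g1=np.array([649.1,95.6]);g2=np.array([646.1,9.6]);y=-.036
    at=lambda g,x,z:[*(g+x*np.array([np.cos(y),np.sin(y)])),z]
    for n,p,ps in [("mat",[430,284,13],-.048),("g1stage",at(g1,-178,12),y),("g1",at(g1,-143,12),y),("g2st",at(g2,-178,12),y),("g2in",at(g2,-50,12),y)]:
        for l in(30,42.5):
            T=rot(ps,np.radians(l))
            for half in(0,1):
                for q in ik(np.array(p),T*rz(np.pi*half)):print(n,l,half,q.round(2))
E
python3 ik.py
```

```text
mat 30 0 [0.66 0.6  2.13 4.7  0.33 0.65]
mat 30 0 [ 0.66  0.6   2.13 -1.57  0.33  0.64]
mat 30 1 [ 0.66  0.6   2.13  4.7   0.33 -2.49]
mat 30 1 [ 0.66  0.6   2.13 -1.57  0.33 -2.5 ]
mat 42.5 0 [0.74 0.67 2.2  4.22 0.58 1.21]
mat 42.5 1 [ 0.74  0.67  2.2   4.22  0.58 -1.93]
g1stage 30 0 [0.17 0.56 2.28 3.61 0.24 1.3 ]
g1stage 30 1 [ 0.17  0.56  2.28  3.61  0.24 -1.84]
g1stage 42.5 0 [0.21 0.65 2.37 3.42 0.62 1.52]
g1stage 42.5 1 [ 0.21  0.65  2.37  3.42  0.62 -1.62]
g1 30 0 [0.16 0.58 2.2  3.69 0.18 1.19]
g1 30 1 [ 0.16  0.58  2.2   3.69  0.18 -1.95]
g1 42.5 0 [0.18 0.66 2.29 3.42 0.56 1.49]
g1 42.5 1 [ 0.18  0.66  2.29  3.42  0.56 -1.65]
g2st 30 0 [-0.08  0.55  2.32  3.06  0.25  1.61]
g2st 30 1 [-0.08  0.55  2.32  3.06  0.25 -1.53]
g2st 42.5 0 [-0.08  0.65  2.42  3.09  0.67  1.58]
g2st 42.5 1 [-0.08  0.65  2.42  3.09  0.67 -1.57]
g2in 42.5 0 [-0.07  0.69  2.12  3.09  0.41  1.6 ]
g2in 42.5 1 [-0.07  0.69  2.12  3.09  0.41 -1.54]
```

The model fits to 0.1 mm. Every pose I need is on the branch with q4 between about 3 and 4.2, with the tool turned half round. Next I plan the flip in joint space and express it as rows.

```bash
cat > flip.py <<'E'
from ik import *
from rig import manip
q0=manip.read_state()['q']
S=[q for q in ik(np.array([430,284,90]),rot(-.048,np.radians(42.5))*rz(np.pi)) if q[3]>2 and q[5]<0]
qf=S[0];print(qf.round(2));N=30
P=[fk(q0+(qf-q0)*i/N+np.array([0,0,0,0,-.15*np.sin(np.pi*i/N),0]),K) for i in range(N+1)]
for i in range(N):
    (p,A),(p2,B)=P[i],P[i+1];w=np.degrees((B*A.inv()).as_rotvec())
    print(((p2-p)/10).round(1).tolist(),w.round(1).tolist(),"|",p2.round(0),np.linalg.norm(w).round(1))
E
python3 flip.py
```

```text
[ 0.74  0.47  2.2   4.53  0.51 -2.29]
[-0.8, 3.9, -0.8] [7.2, 1.3, -1.7] | [424. 161. 204.] 7.5
[-0.6, 3.8, -0.4] [7.0, 1.1, -2.1] | [417. 199. 200.] 7.4
[-0.5, 3.6, -0.1] [6.8, 1.0, -2.4] | [413. 235. 199.] 7.3
[-0.3, 3.4, 0.2] [6.5, 0.9, -2.8] | [410. 269. 202.] 7.2
[-0.1, 3.1, 0.5] [6.2, 0.9, -3.2] | [410. 300. 207.] 7.0
[0.1, 2.8, 0.7] [5.9, 0.9, -3.5] | [411. 328. 213.] 6.9
[0.3, 2.5, 0.8] [5.6, 1.0, -3.8] | [414. 352. 221.] 6.8
[0.5, 2.1, 0.8] [5.3, 1.1, -4.1] | [419. 374. 229.] 6.8
[0.6, 1.8, 0.8] [4.9, 1.2, -4.4] | [425. 391. 237.] 6.7
[0.7, 1.5, 0.8] [4.6, 1.4, -4.6] | [433. 406. 245.] 6.6
[0.8, 1.1, 0.7] [4.3, 1.6, -4.7] | [441. 417. 251.] 6.6
[0.9, 0.8, 0.5] [4.0, 1.8, -4.9] | [450. 425. 256.] 6.6
[0.9, 0.5, 0.4] [3.8, 1.9, -5.0] | [459. 431. 260.] 6.5
[0.9, 0.3, 0.2] [3.5, 2.1, -5.1] | [468. 434. 262.] 6.5
[0.9, 0.0, 0.0] [3.3, 2.3, -5.1] | [477. 434. 262.] 6.5
[0.8, -0.2, -0.2] [3.1, 2.4, -5.2] | [485. 432. 261.] 6.5
[0.7, -0.4, -0.4] [2.9, 2.5, -5.2] | [492. 428. 257.] 6.5
[0.6, -0.6, -0.5] [2.7, 2.7, -5.2] | [498. 423. 252.] 6.5
[0.5, -0.7, -0.7] [2.5, 2.7, -5.3] | [503. 416. 244.] 6.5
[0.4, -0.9, -0.9] [2.4, 2.8, -5.3] | [506. 407. 236.] 6.5
[0.2, -1.0, -1.0] [2.2, 2.9, -5.3] | [508. 398. 225.] 6.5
[0.0, -1.1, -1.2] [2.0, 2.9, -5.4] | [508. 387. 213.] 6.5
[-0.2, -1.2, -1.3] [1.9, 3.0, -5.4] | [507. 375. 200.] 6.5
[-0.4, -1.2, -1.4] [1.7, 3.0, -5.4] | [503. 363. 186.] 6.5
[-0.6, -1.3, -1.5] [1.6, 3.1, -5.5] | [497. 350. 171.] 6.5
[-0.8, -1.3, -1.6] [1.4, 3.2, -5.5] | [488. 336. 156.] 6.5
[-1.1, -1.3, -1.6] [1.2, 3.2, -5.5] | [477. 323. 139.] 6.5
[-1.3, -1.3, -1.7] [1.1, 3.3, -5.5] | [464. 309. 123.] 6.5
[-1.6, -1.3, -1.7] [1.0, 3.3, -5.5] | [448. 296. 106.] 6.5
[-1.8, -1.2, -1.6] [0.9, 3.4, -5.5] | [430. 284.  90.] 6.5
```

Emit:
servo_tool([
  {"dp": [-0.8,3.9,-0.8],"turn": [7.2,1.3,-1.7],"fingers": 8.5},
  {"dp": [-0.6,3.8,-0.4],"turn": [7.0,1.1,-2.1],"fingers": 8.5},
  {"dp": [-0.5,3.6,-0.1],"turn": [6.8,1.0,-2.4],"fingers": 8.5},
  {"dp": [-0.3,3.4,0.2],"turn": [6.5,0.9,-2.8],"fingers": 8.5},
  {"dp": [-0.1,3.1,0.5],"turn": [6.2,0.9,-3.2],"fingers": 8.5},
])

```text
clock: 4.3
ee_pos: [407.7, 302.7, 205.6]
tool_rot: [0.452, 2.984, 0.768]
ft_force: [0.2, 0.4, 0.7]
gripper_width: 85.4
grasp_force: 0.0
```

Emit:
servo_tool([
  {"dp": [0.1,2.8,0.7],"turn": [5.9,0.9,-3.5],"fingers": 8.5},
  {"dp": [0.3,2.5,0.8],"turn": [5.6,1.0,-3.8],"fingers": 8.5},
  {"dp": [0.5,2.1,0.8],"turn": [5.3,1.1,-4.1],"fingers": 8.5},
  {"dp": [0.6,1.8,0.8],"turn": [4.9,1.2,-4.4],"fingers": 8.5},
  {"dp": [0.7,1.5,0.8],"turn": [4.6,1.4,-4.6],"fingers": 8.5},
])

```text
clock: 4.8
ee_pos: [430.1, 409.1, 244.6]
tool_rot: [-1.003, -2.598, -1.376]
ft_force: [-0.4, 0.4, 0.8]
gripper_width: 85.0
grasp_force: 0.0
```

Emit:
servo_tool([
  {"dp": [0.8,1.1,0.7],"turn": [4.3,1.6,-4.7],"fingers": 8.5},
  {"dp": [0.9,0.8,0.5],"turn": [4.0,1.8,-4.9],"fingers": 8.5},
  {"dp": [0.9,0.5,0.4],"turn": [3.8,1.9,-5.0],"fingers": 8.5},
  {"dp": [0.9,0.3,0.2],"turn": [3.5,2.1,-5.1],"fingers": 8.5},
  {"dp": [0.9,0.0,0.0],"turn": [3.3,2.3,-5.1],"fingers": 8.5},
])

```text
clock: 5.3
ee_pos: [474.1, 435.6, 262.3]
tool_rot: [-1.602, -2.021, -1.645]
ft_force: [0.0, 0.2, -0.2]
gripper_width: 85.1
grasp_force: 0.0
```

```bash
python3 q.py
```

```text
[ 0.495  0.303  2.097  2.205  0.551 -1.752] [474.1 435.6 262.3] [-1.602 -2.021 -1.645]
```

The wrist is following the plan, with q4 now at 2.2. I'll continue.

Emit:
servo_tool([
  {"dp": [0.8,-0.2,-0.2],"turn": [3.1,2.4,-5.2],"fingers": 8.5},
  {"dp": [0.7,-0.4,-0.4],"turn": [2.9,2.5,-5.2],"fingers": 8.5},
  {"dp": [0.6,-0.6,-0.5],"turn": [2.7,2.7,-5.2],"fingers": 8.5},
  {"dp": [0.5,-0.7,-0.7],"turn": [2.5,2.7,-5.3],"fingers": 8.5},
  {"dp": [0.4,-0.9,-0.9],"turn": [2.4,2.8,-5.3],"fingers": 8.5},
])

```text
clock: 5.8
ee_pos: [503.9, 407.2, 235.0]
tool_rot: [-2.151, -1.364, -1.654]
ft_force: [0.3, -0.8, 0.0]
gripper_width: 84.9
grasp_force: 0.0
```

Emit:
servo_tool([
  {"dp": [0.2,-1.0,-1.0],"turn": [2.2,2.9,-5.3],"fingers": 8.5},
  {"dp": [0.0,-1.1,-1.2],"turn": [2.0,2.9,-5.4],"fingers": 8.5},
  {"dp": [-0.2,-1.2,-1.3],"turn": [1.9,3.0,-5.4],"fingers": 8.5},
  {"dp": [-0.4,-1.2,-1.4],"turn": [1.7,3.0,-5.4],"fingers": 8.5},
  {"dp": [-0.6,-1.3,-1.5],"turn": [1.6,3.1,-5.5],"fingers": 8.5},
])

```text
clock: 6.3
ee_pos: [493.5, 349.0, 170.7]
tool_rot: [-2.607, -0.661, -1.476]
ft_force: [-0.4, 0.3, 0.7]
gripper_width: 85.1
grasp_force: 0.0
```

Emit:
servo_tool([
  {"dp": [-0.8,-1.3,-1.6],"turn": [1.4,3.2,-5.5],"fingers": 8.5},
  {"dp": [-1.1,-1.3,-1.6],"turn": [1.2,3.2,-5.5],"fingers": 8.5},
  {"dp": [-1.3,-1.3,-1.7],"turn": [1.1,3.3,-5.5],"fingers": 8.5},
  {"dp": [-1.6,-1.3,-1.7],"turn": [1.0,3.3,-5.5],"fingers": 8.5},
  {"dp": [-1.8,-1.2,-1.6],"turn": [0.9,3.4,-5.5],"fingers": 8.5},
])

```text
clock: 6.8
ee_pos: [427.0, 285.0, 88.7]
tool_rot: [2.913, -0.072, 1.13]
ft_force: [-0.2, -0.2, -0.8]
gripper_width: 85.2
grasp_force: 0.0
```

```bash
sed -i 's/D=np.c_\[np.cross(y,z),y,z\]/y=-y; D=np.c_[np.cross(y,z),y,z]/' st.py; python3 q.py; python3 st.py -0.048 42.5 430 284 50
```

```text
[ 0.747  0.469  2.204  4.532  0.511 -2.288] [427.  285.   88.7] [ 2.913 -0.072  1.13 ]
t 6.8 p [427.  285.   88.7] z [ 0.674 -0.032 -0.738] y [-0.049 -0.999 -0.001] F [-0.2 -0.2 -0.8] w 85.21971192624878 0.0
turn deg [-0.07 -0.1   0.04] dp cm [ 0.3  -0.1  -3.87]
```

Emit:
servo_tool([
  {"dp": [0.3,-0.1,-2.3],"turn": [0,0,0],"fingers": 8.5},
  {"dp": [0,0,-2.3],"turn": [0,0,0],"fingers": 8.5},
  {"dp": [0,0,-1.5],"turn": [0,0,0],"fingers": 8.5},
  {"dp": [0,0,-0.7],"turn": [0,0,0],"fingers": 8.5},
  {"dp": [0,0,-0.4],"turn": [0,0,0],"fingers": 8.5},
])

```text
clock: 7.3
ee_pos: [430.7, 284.4, 17.1]
tool_rot: [2.912, -0.065, 1.133]
ft_force: [-0.2, 0.7, 0.1]
gripper_width: 84.9
grasp_force: 0.0
```

```bash
python3 st.py -0.048 42.5 430 284 13; python3 -c "
from geo import *
F=cams()
a=cv2.resize(F['top']['image'][170:290,150:310],None,fx=2.5,fy=2.5,interpolation=cv2.INTER_CUBIC)
b=cv2.resize(F['side']['image'][110:230,230:390],None,fx=2.5,fy=2.5,interpolation=cv2.INTER_CUBIC)
cv2.imwrite('pics/d2.png',np.hstack([a,b]))"
```

```text
t 7.3 p [430.7 284.4  17.1] z [ 0.675 -0.03  -0.737] y [-0.045 -0.999 -0.   ] F [-0.2  0.7  0.1] w 84.86072246484834 0.0
turn deg [-0.01  0.03 -0.18] dp cm [-0.07 -0.04 -0.41]
```

View pics/d2.png

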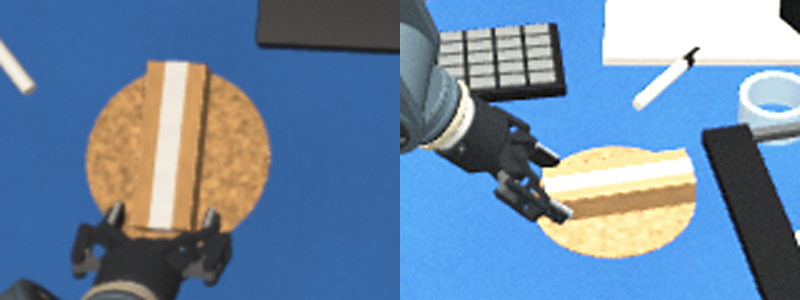

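The crop shows the fingers straddling the carton's rear end, at (115,215) and (210,215) in the left half, with about 10 mm of overlap. I'll go slightly deeper and close.

Emit:
servo_tool([
  {"dp": [0.3,0,-0.2],"turn": [0,0,0],"fingers": 8.5},
  {"dp": [0.3,0,-0.1],"turn": [0,0,0],"fingers": 8.5},
  {"dp": [0,0,0],"turn": [0,0,0],"fingers": 6.5},
  {"dp": [0,0,0],"turn": [0,0,0],"fingers": 5.5},
  {"dp": [0,0,0],"turn": [0,0,0],"fingers": 5},
])

```text
clock: 7.9
ee_pos: [437.0, 284.6, 15.3]
tool_rot: [2.912, -0.066, 1.136]
ft_force: [-3.1, -0.4, 5.9]
gripper_width: 59.1
grasp_force: 63.5
```

Emit:
servo_tool([
  {"dp": [0,0,0],"turn": [0,0,0],"fingers": 5},
  {"dp": [0,0,0],"turn": [0,0,0],"fingers": 5},
  {"dp": [0,0,0],"turn": [0,0,0],"fingers": 5},
  {"dp": [0,0,0],"turn": [0,0,0],"fingers": 5},
  {"dp": [0,0,0],"turn": [0,0,0],"fingers": 5},
])

```text
clock: 8.4
ee_pos: [437.0, 284.6, 15.3]
tool_rot: [2.912, -0.066, 1.136]
ft_force: [-2.1, 0.5, 6.7]
gripper_width: 59.1
grasp_force: 63.5
```

Grip is good (59.1 mm opening, 63 N). I'll lift and carry it to a point in front of gate 1.

Emit:
servo_tool([
  {"dp": [0,0,1],"turn": [0,0,0],"fingers": 5},
  {"dp": [0,0,1],"turn": [0,0,0],"fingers": 5},
  {"dp": [0,0,0.5],"turn": [0,0,0],"fingers": 5},
  {"dp": [0.5,-2,0],"turn": [0,0,0],"fingers": 5},
  {"dp": [0.5,-2,0],"turn": [0,0,0.2],"fingers": 5},
])

```text
clock: 8.9
ee_pos: [446.8, 244.5, 39.9]
tool_rot: [2.915, -0.059, 1.136]
ft_force: [0.7, -0.6, -1.0]
gripper_width: 58.9
grasp_force: 64.5
```

Emit:
servo_tool([
  {"dp": [0.6,-2.8,0],"turn": [0,0,0.1],"fingers": 5},
  {"dp": [0.6,-2.8,0],"turn": [0,0,0.1],"fingers": 5},
  {"dp": [0.6,-2.8,0],"turn": [0,0,0.1],"fingers": 5},
  {"dp": [0.6,-2.8,0],"turn": [0,0,0.1],"fingers": 5},
  {"dp": [0.7,-2.9,0],"turn": [0,0,0.1],"fingers": 5},
])

```text
clock: 9.4
ee_pos: [477.7, 102.6, 39.6]
tool_rot: [2.918, -0.047, 1.135]
ft_force: [-0.0, 0.5, -0.1]
gripper_width: 58.9
grasp_force: 64.5
```

Emit:
servo_tool([
  {"dp": [0,0,0],"turn": [0,0,0],"fingers": 5},
  {"dp": [0,0,0],"turn": [0,0,0],"fingers": 5},
  {"dp": [0,0,0],"turn": [0,0,0],"fingers": 5},
  {"dp": [0,0,0],"turn": [0,0,0],"fingers": 5},
  {"dp": [0,0,0],"turn": [0,0,0],"fingers": 5},
])

```text
clock: 9.9
ee_pos: [477.6, 104.4, 39.7]
tool_rot: [2.917, -0.046, 1.136]
ft_force: [-0.3, 0.7, -0.6]
gripper_width: 58.6
grasp_force: 64.9
```

```bash
python3 st.py -0.036 42.5 480 102 16; python3 -c "
from geo import *
F=cams()
a=cv2.resize(F['top']['image'][130:250,230:390],None,fx=2.5,fy=2.5,interpolation=cv2.INTER_CUBIC)
b=cv2.resize(F['side']['image'][150:270,280:440],None,fx=2.5,fy=2.5,interpolation=cv2.INTER_CUBIC)
cv2.imwrite('pics/d3.png',np.hstack([a,b]))"
```

```text
t 9.9 p [477.6 104.4  39.7] z [ 0.676 -0.02  -0.737] y [-0.031 -1.    -0.001] F [-0.3  0.7 -0.6] w 58.648905827379046 64.90228414535522
turn deg [-0.05  0.07 -0.29] dp cm [ 0.24 -0.24 -2.37]
```

View pics/d3.png

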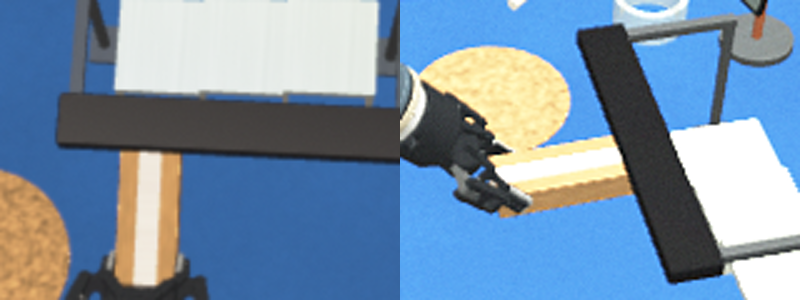

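The crop shows the carton held level in front of gate 1. Its left edge is at (118,220) and its right edge at (180,220), about 24 mm above its mat height. I'll check how it lines up with gate 1.

```bash
python3 - <<'E'
from geo import *
f=viewer.grab_frame("top"); g=np.array([646.06,9.61]); y=-.036; Rm=np.array([[np.cos(y),np.sin(y)],[-np.sin(y),np.cos(y)]])
for c in [(120,170),(181,170),(116,250),(179,250)]:
    P=back(f,(230+c[0]/2.5,130+c[1]/2.5),60); print(P.round(1),(Rm@(P[:2]-g)-[0,86]).round(1))
E
```

```text
[560.  130.9  60. ] [-90.4  32.1]
[560.7  70.3  60. ] [-87.5 -28.4]
[478.9 132.1  60. ] [-171.5   30.4]
[479.7  70.3  60. ] [-168.5  -31.3]
```

Emit:
servo_tool([
  {"dp": [0,-0.1,-1],"turn": [0,0,0],"fingers": 5},
  {"dp": [0,0,-1],"turn": [0,0,0],"fingers": 5},
  {"dp": [0,0,-0.4],"turn": [0,0,0],"fingers": 5},
  {"dp": [0,0,-0.2],"turn": [0,0,0],"fingers": 5},
  {"dp": [0,0,-0.1],"turn": [0,0,0],"fingers": 5},
])

```text
clock: 10.55
ee_pos: [477.9, 102.6, 12.7]
tool_rot: [2.917, -0.048, 1.136]
ft_force: [0.0, -0.3, -0.5]
gripper_width: 58.8
grasp_force: 64.9
```

Emit:
servo_tool([
  {"dp": [0.6,0,0],"turn": [0,0,0],"fingers": 5},
  {"dp": [0.6,-0.1,0],"turn": [0,0,0],"fingers": 5},
  {"dp": [0.6,0,0],"turn": [0,0,0],"fingers": 5},
  {"dp": [0.6,0,0],"turn": [0,0,0],"fingers": 5},
  {"dp": [0.4,0,0],"turn": [0,0,0],"fingers": 5},
])

```text
clock: 11.05
ee_pos: [506.7, 101.5, 13.0]
tool_rot: [2.916, -0.048, 1.137]
ft_force: [0.6, 0.0, -1.6]
gripper_width: 59.4
grasp_force: 65.0
```

Emit:
servo_tool([
  {"dp": [0.2,0,-0.05],"turn": [0,0,0],"fingers": 5},
  {"dp": [0.2,0,0],"turn": [0,0,0],"fingers": 5},
  {"dp": [0.1,0,0],"turn": [0,0,0],"fingers": 5},
  {"dp": [0.1,0,0],"turn": [0,0,0],"fingers": 5},
  {"dp": [0,0,0],"turn": [0,0,0],"fingers": 5},
])

```text
clock: 11.55
ee_pos: [511.7, 101.5, 12.3]
tool_rot: [2.917, -0.048, 1.136]
ft_force: [-3.9, -0.5, 5.4]
gripper_width: 58.9
grasp_force: 65.5
```

Emit:
servo_tool([
  {"dp": [0.1,0,0.05],"turn": [0,0,0],"fingers": 5},
  {"dp": [0.1,0,0],"turn": [0,0,0],"fingers": 5},
  {"dp": [0.1,0,0],"turn": [0,0,0],"fingers": 5},
  {"dp": [0.1,0,0],"turn": [0,0,0],"fingers": 5},
  {"dp": [0,0,0],"turn": [0,0,0],"fingers": 5},
])

```text
clock: 12.05
ee_pos: [512.3, 101.5, 12.2]
tool_rot: [2.92, -0.047, 1.129]
ft_force: [-30.4, 2.4, 27.3]
gripper_width: 59.0
grasp_force: 69.6
```

The force jumped to 30 N at a centre of about -86 mm, so gate 1 stops the carton. I'll back off and shift to gate 2.

Emit:
servo_tool([
  {"dp": [-0.4,0,0],"turn": [0,0,0],"fingers": 5},
  {"dp": [-1,0,0.2],"turn": [0,0,0],"fingers": 5},
  {"dp": [-1,0,0.4],"turn": [0,0,0],"fingers": 5},
  {"dp": [-1,0,0.4],"turn": [0,0,0],"fingers": 5},
  {"dp": [-0.5,-0.6,0],"turn": [0,0,0],"fingers": 5},
])

```text
clock: 12.55
ee_pos: [475.8, 95.8, 23.2]
tool_rot: [2.917, -0.046, 1.136]
ft_force: [0.2, 0.1, -1.1]
gripper_width: 59.0
grasp_force: 64.9
```

Emit:
servo_tool([
  {"dp": [0,-1.6,0],"turn": [0,0,0],"fingers": 5},
  {"dp": [0,-1.6,0],"turn": [0,0,0],"fingers": 5},
  {"dp": [0,-1.6,0],"turn": [0,0,0],"fingers": 5},
  {"dp": [0,-1.6,0],"turn": [0,0,0],"fingers": 5},
  {"dp": [0,-1.5,0],"turn": [0,0,0],"fingers": 5},
])

```text
clock: 13.05
ee_pos: [476.6, 15.6, 22.8]
tool_rot: [2.917, -0.048, 1.137]
ft_force: [-0.6, 0.7, -1.6]
gripper_width: 58.9
grasp_force: 64.9
```

Emit:
servo_tool([
  {"dp": [0,0,0],"turn": [0,0,0],"fingers": 5},
  {"dp": [0,0,0],"turn": [0,0,0],"fingers": 5},
  {"dp": [0,0,0],"turn": [0,0,0],"fingers": 5},
  {"dp": [0,0,0],"turn": [0,0,0],"fingers": 5},
  {"dp": [0,0,0],"turn": [0,0,0],"fingers": 5},
])

```text
clock: 13.55
ee_pos: [476.8, 17.1, 22.8]
tool_rot: [2.917, -0.047, 1.137]
ft_force: [-0.9, 0.1, -1.1]
gripper_width: 59.5
grasp_force: 65.0
```

```bash
python3 st.py -0.036 42.5 480 16 13; python3 -c "
from geo import *
F=cams()
a=cv2.resize(F['top']['image'][130:250,250:410],None,fx=2.5,fy=2.5,interpolation=cv2.INTER_CUBIC)
b=cv2.resize(F['side']['image'][160:280,280:440],None,fx=2.5,fy=2.5,interpolation=cv2.INTER_CUBIC)
cv2.imwrite('pics/d4.png',np.hstack([a,b]))"
```

```text
t 13.55 p [476.8  17.1  22.8] z [ 0.676 -0.021 -0.736] y [-0.032 -1.    -0.001] F [-0.9  0.1 -1.1] w 59.49431497427337 64.987553358078
turn deg [-0.05  0.07 -0.26] dp cm [ 0.32 -0.11 -0.98]
```

View pics/d4.png

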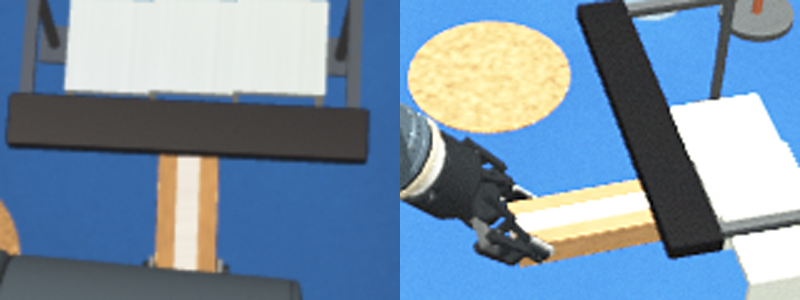

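The crop shows the carton still straight and level, with edges at (159,180), (218,180) and (157,250), (216,250).

```bash
python3 - <<'E'
from geo import *
f=viewer.grab_frame("top"); g=np.array([646.06,9.61]); y=-.036; Rm=np.array([[np.cos(y),np.sin(y)],[-np.sin(y),np.cos(y)]])
for c in [(159,180),(218,180),(157,250),(216,250)]:
    P=back(f,(250+c[0]/2.5,130+c[1]/2.5),43.5); print(P.round(1),(Rm@(P[:2]-g)).round(1))
E
```

```text
[555.2  43.1  43.5] [-92.   30.2]
[555.9 -16.   43.5] [-89.2 -28.8]
[483.5  43.6  43.5] [-163.6   28.1]
[484.3 -14.9  43.5] [-160.8  -30.3]
```

Emit:
servo_tool([
  {"dp": [0.4,0,-0.5],"turn": [0,0,-0.2],"fingers": 5},
  {"dp": [0.8,0,-0.4],"turn": [0,0,0],"fingers": 5},
  {"dp": [0.8,-0.1,-0.1],"turn": [0,0,0],"fingers": 5},
  {"dp": [0.6,0,0],"turn": [0,0,0],"fingers": 5},
  {"dp": [0.3,0,0],"turn": [0,0,0],"fingers": 5},
])

```text
clock: 14.2
ee_pos: [506.8, 15.4, 12.7]
tool_rot: [2.915, -0.053, 1.137]
ft_force: [0.2, -0.5, -1.5]
gripper_width: 59.3
grasp_force: 64.9
```

Emit:
servo_tool([
  {"dp": [0.2,0,0],"turn": [0,0,0],"fingers": 5},
  {"dp": [0.2,0,0],"turn": [0,0,0],"fingers": 5},
  {"dp": [0.3,0,0],"turn": [0,0,0],"fingers": 5},
  {"dp": [0.3,-0.1,0],"turn": [0,0,0],"fingers": 5},
  {"dp": [0.3,0,0],"turn": [0,0,0],"fingers": 5},
])

```text
clock: 14.7
ee_pos: [519.1, 14.4, 12.7]
tool_rot: [2.916, -0.053, 1.136]
ft_force: [1.1, -0.7, -1.8]
gripper_width: 58.8
grasp_force: 64.9
```

The carton's front end is past gate 2's mouth with no resistance, so it fits. I'll slide it in.

Emit:
servo_tool([
  {"dp": [0.5,0,0],"turn": [0,0,0],"fingers": 5},
  {"dp": [0.7,-0.1,0],"turn": [0,0,0],"fingers": 5},
  {"dp": [0.8,0,0],"turn": [0,0,0],"fingers": 5},
  {"dp": [0.8,0,0],"turn": [0,0,0],"fingers": 5},
  {"dp": [0.5,-0.1,0],"turn": [0,0,0],"fingers": 5},
])

```text
clock: 15.2
ee_pos: [552.9, 12.5, 12.9]
tool_rot: [2.915, -0.053, 1.137]
ft_force: [-0.2, -1.0, -1.0]
gripper_width: 59.2
grasp_force: 64.9
```

Emit:
servo_tool([
  {"dp": [0.8,0,0],"turn": [0,0,0],"fingers": 5},
  {"dp": [0.8,0,0],"turn": [0,0,0],"fingers": 5},
  {"dp": [0.8,-0.1,0],"turn": [0,0,0],"fingers": 5},
  {"dp": [0.8,0,0],"turn": [0,0,0],"fingers": 5},
  {"dp": [0.4,0,0],"turn": [0,0,0],"fingers": 5},
])

```text
clock: 15.7
ee_pos: [588.7, 11.5, 12.9]
tool_rot: [2.915, -0.053, 1.137]
ft_force: [-0.2, -0.0, -1.3]
gripper_width: 59.4
grasp_force: 64.9
```

```bash
python3 q.py; python3 st.py -0.036 42.5 601 11 12.7; python3 -c "
from geo import *
F=cams()
a=cv2.resize(F['top']['image'][130:250,250:410],None,fx=2.5,fy=2.5,interpolation=cv2.INTER_CUBIC)
b=cv2.resize(F['side']['image'][160:280,300:460],None,fx=2.5,fy=2.5,interpolation=cv2.INTER_CUBIC)
cv2.imwrite('pics/d5.png',np.hstack([a,b]))"
```

```text
[-0.07   0.685  2.137  3.083  0.424 -1.542] [588.7  11.5  12.9] [ 2.915 -0.053  1.137]
t 15.7 p [588.7  11.5  12.9] z [ 0.676 -0.024 -0.736] y [-0.036 -0.999 -0.001] F [-0.2 -0.  -1.3] w 59.359946745586434 64.92944598197937
turn deg [-0.05  0.1   0.01] dp cm [ 1.23 -0.05 -0.02]
```

View pics/d5.png

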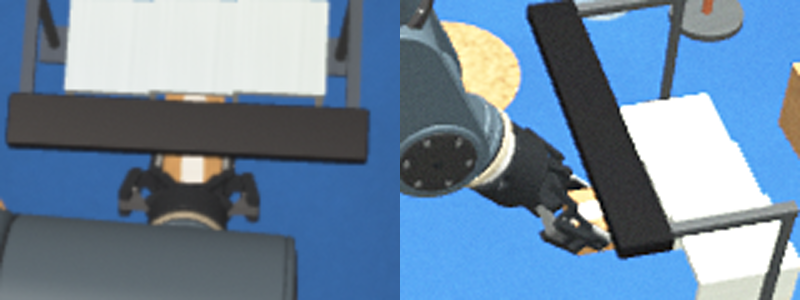

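The crop shows the carton in gate 2, with its white tape at (192,97) between the roof edge and the bar, and the gripper clear below the bar. The centre is about 6 mm before the mouth. I'll push 11 mm more, release and withdraw.

Emit:
servo_tool([
  {"dp": [0.4,0,0],"turn": [0,0,0],"fingers": 5},
  {"dp": [0.4,0,0],"turn": [0,0,0],"fingers": 5},
  {"dp": [0.3,0,-0.05],"turn": [0,0,0],"fingers": 5},
  {"dp": [0,0,0],"turn": [0,0,0],"fingers": 5},
  {"dp": [0,0,0],"turn": [0,0,0],"fingers": 6.5},
])

```text
clock: 16.3
ee_pos: [598.9, 11.5, 12.3]
tool_rot: [2.915, -0.053, 1.136]
ft_force: [-1.1, 0.7, 1.0]
gripper_width: 64.8
grasp_force: 0.0
```

Emit:
servo_tool([
  {"dp": [0,0,0],"turn": [0,0,0],"fingers": 7.5},
  {"dp": [0,0,0],"turn": [0,0,0],"fingers": 8.5},
  {"dp": [0,0,0],"turn": [0,0,0],"fingers": 8.5},
  {"dp": [0,0,0],"turn": [0,0,0],"fingers": 8.5},
  {"dp": [0,0,0],"turn": [0,0,0],"fingers": 8.5},
])

```text
clock: 16.8
ee_pos: [598.8, 11.5, 12.2]
tool_rot: [2.916, -0.053, 1.136]
ft_force: [0.2, 0.3, -0.4]
gripper_width: 85.1
grasp_force: 0.0
```

Emit:
servo_tool([
  {"dp": [-1,0,0.3],"turn": [0,0,0],"fingers": 8.5},
  {"dp": [-2,0.1,0.4],"turn": [0,0,0],"fingers": 8.5},
  {"dp": [-3,0.1,0.5],"turn": [0,0,0],"fingers": 8.5},
  {"dp": [-3,0.1,0.5],"turn": [0,0,0],"fingers": 8.5},
  {"dp": [-3,0.1,0.5],"turn": [0,0,0],"fingers": 8.5},
])

```text
clock: 17.3
ee_pos: [476.9, 15.6, 34.7]
tool_rot: [2.916, -0.053, 1.136]
ft_force: [-0.6, 0.3, -0.2]
gripper_width: 84.9
grasp_force: 0.0
```

Emit:
servo_tool([
  {"dp": [-2,0,1],"turn": [0,0,0],"fingers": 8.5},
  {"dp": [-1,0,1],"turn": [0,0,0],"fingers": 8.5},
  {"dp": [0,0,1],"turn": [0,0,0],"fingers": 8.5},
  {"dp": [0,0,0],"turn": [0,0,0],"fingers": 8.5},
  {"dp": [0,0,0],"turn": [0,0,0],"fingers": 8.5},
])

```text
clock: 17.8
ee_pos: [448.8, 15.5, 64.4]
tool_rot: [2.915, -0.053, 1.137]
ft_force: [-0.5, 0.9, 0.2]
gripper_width: 85.0
grasp_force: 0.0
```

```bash
python3 -c "
from geo import *
F=cams()
a=cv2.resize(F['top']['image'][110:230,250:410],None,fx=2.5,fy=2.5,interpolation=cv2.INTER_CUBIC)
b=cv2.resize(F['side']['image'][160:280,300:460],None,fx=2.5,fy=2.5,interpolation=cv2.INTER_CUBIC)
cv2.imwrite('pics/d6.png',np.hstack([a,b]))"
```

```text
(no output)
```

View pics/d6.png

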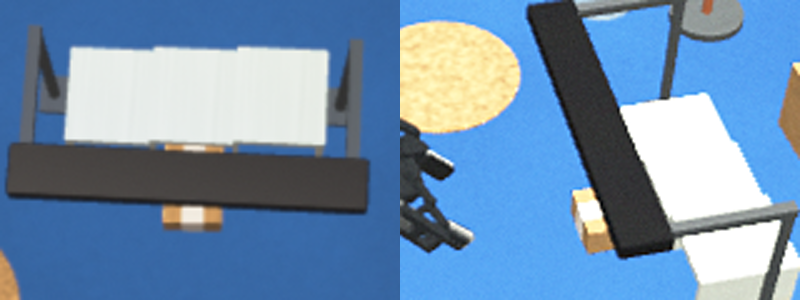

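The last picture shows the carton released in gate 2. The rear top edge runs from (163,222) to (222,222), and the gripper is clear. I'll check the numbers before handing in.

```bash
python3 - <<'E'
from geo import *
f=viewer.grab_frame("top"); g=np.array([646.06,9.61]); y=-.036; Rm=np.array([[np.cos(y),np.sin(y)],[-np.sin(y),np.cos(y)]])
for z,v in ((33,222),(0,231)):
  for u in (163,222):
    P=back(f,(250+u/2.5,110+v/2.5),z); print((Rm@(P[:2]-g)).round(1))
E
```

```text
[-80.7  27.1]
[-77.9 -32.4]
[-81.3  28.2]
[-78.4 -32.7]
```

```bash
python3 -c "
from rig import manip; print(manip.sign_off())"
```

```text
the job is handed in; nothing more can be done
None
```

The carton from the round mat is the 33 mm one. Gate 1 stopped it and it slid in under gate 2, where it lies released with its centre about 5 mm past the mouth; I handed the job in at about 18 s, and no verdict came back.

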